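Pack two printed model-boat kits

ROBOT

A 6-joint arm with a two-finger parallel gripper is mounted at the origin on the work surface. World frame = base frame: x ahead of the robot, y to its left, z up, the work surface at z = 0. Lengths are in mm, angles in degrees, forces in N, time in s.
With the tool pointing down it reaches from about 300 to 850 mm from the base axis. Payload 4.2 kg.
Tool frame: the origin (TCP) lies between the finger pads; the fingertips stand 14 mm ahead of it and the grasp point (between the pads) lies 5 mm behind it; z points along the fingers, y is the line along which they close (so a half turn about z gives the same grasp; the last joint's range is limited). The gripper opens to 91 mm and grips with 3 to 60 N. Pads are 32 mm wide; open, the fingers measure 118 mm over their backs; the gripper's body (76 mm by 178 mm) begins 60 mm behind the grasp point.
Start: joints at [68.583, 18.312, 89.639, -0, 72.044, -1.146], TCP at [199.22, 539.401, 227.976] pointing down, gripper open.
Joint ranges: [-177.97, 177.97], [-48.28, 115.42], [12.27, 149.76], [-77.06, 257.06], [2.81, 150.46], [-146.56, 146.56]. Speed limits (degrees/s): [147.25, 147.25, 180, 180, 180, 180].

INTERFACE

Orientations are given as [roll, pitch, yaw] about the fixed x, y, z axes, in that order (R = Rz(yaw) Ry(pitch) Rx(roll)).
In Python, from workcell import * gives the robot as it stands. The module is installed in compiled form; this text tells all that it offers.
- The arm moves only by the tool send_rows, never from a script. Its argument "deltas" is a list of rows, each a list of 2 entries, a list of its own where there are three numbers: the shift along the tool's x, y, z normalised to -1 to 1, where 1 is 0.5 m, then the turn, a rotation vector about the tool's x, y, z normalised to -1 to 1, where 1 is 0.5 rad. A call has 1 to 10 rows; each row shifts and turns the commanded pose from where the row before left it, along the tool's axes as they then stand; what a row does not reach is not made up. A row lasts 1/10 s, in which the tool goes at most 50 mm and 8.59 degrees, less where a joint would pass 70% of its speed; a pose out of reach is approached as far as the arm can. A call with a number of a shift or a turn outside -1 to 1 is refused whole. A call with a gripper value outside its range is refused whole. "grip" is the closure, from 0 (fully open) to 1 (shut), set as the call begins (left out, the last holds). The fingers move at their own pace and stop on an object; "grip_force" is the grip in N (left out, the last holds). Time passes only in rows, so rows that do not move let the fingers close. It gives the time, the measured TCP pose, the force, the opening and the grip force at its end, in the units of the state.
- state(): the state, without advancing time (a new reading comes with each control period).
- grab_frame(name): name is "scene" or "side" or "wrist"; returns the picture (480x640x3 uint8, red, green, blue); there is no depth.
- calibration(name): a dict with "mtx" (3x3 intrinsics, pixels), "R" (3x3) and "t" (3): a world point X has camera coordinates R X + t. Camera axes: x right, y down, z forward; pixel columns grow to the right and rows downward; lengths in mm; the calibration is good to about 2 mm. The wrist camera is an equidistant fisheye: a pixel r from the principal point sees the ray r / f radians off the axis. A picture is of the moment at which its call begins: read the wrist's pose just before it. calibration takes no time and is no camera call; for the wrist camera it gives the pose at the moment of the call.
- job_done(): hands the job in; it is judged then, once.
Trained networks look in the newest picture that a camera, given by its name, has taken for a name from the list of things; names that differ only in an ending like _2 or _b are one class to them, and where a whole thing is asked for, a point or a joint stands for the part that bears it (a point fixed in the world has none). Each returns a list of dicts, best first, with "p" (0 to 1); they miss things now and then, are a little off and sometimes report something else, mostly with a low value. They report only what shows in the picture. A call takes as long as a camera call. They do not tell look-alikes from the thing itself.
- trace(camera, label): "pixels" (480x640 bool, what is visible of it) and "bbox" ([left, top, width, height] in pixels, round what is visible of it).
The state is a dict: "time_s": time; "qpos": joint angles; "qvel": joint speeds; "effort": joint torques, N m; "ee_pos": TCP position; "ee_rot": TCP orientation; "force": force on the tool from outside, world axes, zero at the start; "torque": the same for the moment, N m; "gripper_width": finger opening in mm; "gripper_force": force on a finger pad.
Only numpy, scipy, OpenCV 4.12 (cv2) and the standard library are available. Lean on these libraries where they do the work, as an engineer would, in place of code of your own. Each camera call takes 0.05 s, during which the arm holds its last target. There are 200 camera calls.

TASK

Make up two model-boat kits from the printed parts on the desk, one part to a bay, each standing upright and flat on the floor of its bay. The tug kit goes in the long three-bay tray: the whole tug hull in the wide bay, and the wheelhouse and the funnel in the two narrow bays, either way round; the barge kit goes in the short two-bay tray: the barge in the wide bay, the barrel in the narrow one. Set the parts down rather than dropping or throwing them, and leave the unfinished half-height hull, the filament spool and the scraper where they lie.

Things in the scene. Friction and masses are not known exactly. Their poses are not given: they have to be found in the camera images.
- tug_hull: The whole tug hull: a boat hull pointed at the bow, 78 long (x, bow at +x), 34 wide (y), 28 high, with a raised rim round a sunken deck. Its sides are upright, flat and parallel from the stern (x = -39) to x = +12, then curve to the pointed bow. Gold plastic print, loose on the desk, upright at the start. Origin: centre of its underside; z up. About 30 g. Sizes in mm.
- barge: The barge: a rectangular, square-ended hull, 74 long (x), 40 wide (y), 24 high, with two open holds in its top; upright flat sides. Gold plastic print, loose on the desk, upright at the start. Origin: centre of its underside; z up. About 35 g. Sizes in mm.
- wheelhouse: The wheelhouse: a little cabin, 34 (x) by 30 (y) by 42 high, flat upright walls with dark windows, under a plain flat roof that overhangs the walls by 1 on each side (its top 5 mm). Gold plastic print, loose on the desk, upright at the start. Origin: centre of its underside; z up. About 25 g. Sizes in mm.
- funnel: The funnel (ship's chimney): a slim upright tube, 16 in diameter and 46 high, on a round foot 28 in diameter and 5 thick, with a rim 18 in diameter in its top 6 mm and a dark mouth. Gold plastic print, loose on the desk, upright at the start. Origin: centre of its underside; z up. About 20 g. Sizes in mm.
- barrel: The barrel: a plain upright drum, 34 in diameter, 36 high, with two dark bands. Gold plastic print, loose on the desk, upright at the start. Origin: centre of its underside; z up. About 35 g. Sizes in mm.
- half_hull: The unfinished hull, not to be packed: same outline as the tug hull (78 by 34) but its print stopped at 10 high, so it is flat on top with a dark grid of infill showing. Origin: centre of its underside, x to the bow. Loose. Sizes in mm.
- long_tray: The long grey tray with three bays in a row, fixed on the desk: 106 (x) by 234 (y, the row), walls 3 thick and 14 high overall, floor 3 thick. Origin: centre of its underside. Each bay is 100 inside along x. Along y: the wide bay, 90 inside, centred at y = -69; two narrow bays, each 66 inside, centred at y = +12 and y = +81. Yaw within 15 degrees of the world axes at the start. Sizes in mm.
- short_tray: The short grey tray with two bays, fixed on the desk: 106 (x) by 165 (y, the row), walls 3 thick and 14 high overall, floor 3 thick. Origin: centre of its underside. Each bay is 100 inside along x. Along y: the wide bay, 90 inside, centred at y = -34.5; the narrow bay, 66 inside, centred at y = +46.5. Sizes in mm.
- spool: Bystander: a reel of gold filament lying flat, 150 in diameter, 45 high, loose, at the left edge of the work (+y). Origin: centre of its underside. Sizes in mm.
- scraper: Bystander: a print scraper (spatula), 200 long, lying along its x, loose, at the right edge of the work (-y). Origin: near its middle, on its underside. Sizes in mm.
There are look-alikes about, which are no part of the job. Leave any pink or purple look-alike of the tug_hull alone. Leave any purple look-alike of the wheelhouse alone.

How it is judged (in metres and radians):
At the end, for the whole second after the job is handed in: Each of the five parts in the bay that the goal names, one to a bay: wholly inside it, underside within 3.5 mm of the bay floor, upright within 0.12 rad, released and at rest. The unfinished hull, spool and scraper within 20 mm of where they began (x of tug_hull in the frame of long_tray between -0.042 and 0.042 m and z of tug_hull in the frame of long_tray between 0 and 0.0065 m and angle between each of tug_hull, wheelhouse, funnel, barge, barrel's own z axis and vertical below 0.12 rad and linear speed of each of tug_hull, wheelhouse, funnel, barge, barrel below 0.02 m/s and angular speed of each of tug_hull, wheelhouse, funnel, barge, barrel below 0.2 rad/s and contact force between each of tug_hull, wheelhouse, funnel, barge, barrel and the fingers below 0.2 N and x of wheelhouse in the frame of long_tray between -0.042 and 0.042 m and z of wheelhouse in the frame of long_tray between 0 and 0.0065 m and x of funnel in the frame of long_tray between -0.042 and 0.042 m and z of funnel in the frame of long_tray between 0 and 0.0065 m and x of barge in the frame of short_tray between -0.042 and 0.042 m and z of barge in the frame of short_tray between 0 and 0.0065 m and x of barrel in the frame of short_tray between -0.042 and 0.042 m and z of barrel in the frame of short_tray between 0 and 0.0065 m and y of tug_hull in the frame of long_tray between -0.099 and -0.039 m and y of barge in the frame of short_tray between -0.0615 and -0.0075 m and y of barrel in the frame of short_tray between 0.0285 and 0.0645 m and ((y of wheelhouse in the frame of long_tray between -0.008 and 0.032 m and y of funnel in the frame of long_tray between 0.06 and 0.102 m) or (y of wheelhouse in the frame of long_tray between 0.061 and 0.101 m and y of funnel in the frame of long_tray between -0.009 and 0.033 m)) and distance of each of half_hull, spool, scraper from where it was at the start of the episode below 0.02 m); the robot touches nothing.
It fails at once if a kit part is dropped or thrown (moves faster than 0.7 m/s with no finger on it) ((linear speed of tug_hull above 0.7 m/s and contact force between tug_hull and the fingers below 0.02 N) or (linear speed of wheelhouse above 0.7 m/s and contact force between wheelhouse and the fingers below 0.02 N) or (linear speed of funnel above 0.7 m/s and contact force between funnel and the fingers below 0.02 N) or (linear speed of barge above 0.7 m/s and contact force between barge and the fingers below 0.02 N) or (linear speed of barrel above 0.7 m/s and contact force between barrel and the fingers below 0.02 N)).
It fails at once if the unfinished hull, the spool or the scraper is moved by more than 20 mm (distance of any of half_hull, spool, scraper from where it was at the start of the episode above 0.02 m).
It also fails if it takes over 112 s, if anything falls off the work surface, if the arm or the gripper's body presses on something with over 40 N, if the wrist force passes 120 N, or if a joint passes its speed limit or range.

## Working session

There is one attempt and no reset: what is moved stays moved. The work goes in short steps, Python scripts to look and compute and a tool call to move; the robot and the scene stay as the last step left them, time stands still between calls to the robot, and variables do not carry over. Pictures are saved under pics/ and viewed, at most 14 in all, crops included, and the job is handed in when it is done.

Besides the shell and the picture viewer there is one more tool, called after "Emit:" in YAML: its name, and indented under it one key for each argument. send_rows: Moves the arm, as the interface text tells. Scaled input: -1 to 1 covers 0.5 m each way for a shift and 0.5 rad each way for a turn. Its arguments: {"type":"object","properties":{"deltas":{"type":"array","items":{"type":"array"}},"grip":{"type":"number"},"grip_force":{"type":"number"}},"required":["deltas"]}

```bash
mkdir -p pics
python3 - <<'E'
from workcell import *
import cv2
for n in("scene","side"):
    im=grab_frame(n); cv2.imwrite(f"pics/{n}0.png",im[:,:,::-1])
    c=calibration(n); print(n,c["mtx"].round(1).tolist(),c["R"].round(3).tolist(),c["t"].round(1).tolist())
    for l in "tug_hull barge wheelhouse funnel barrel half_hull long_tray short_tray spool scraper".split():
        print(l,[(round(d["p"],2),[int(v) for v in d["bbox"]]) for d in trace(n,l)][:4])
print(state())
print(calibration("wrist"))
E
```

```text
scene [[488.7, 0.0, 325.8], [0.0, 488.7, 227.2], [0.0, 0.0, 1.0]] [[0.875, 0.483, -0.009], [0.388, -0.714, -0.583], [-0.288, 0.507, -0.812]] [-428.1, -190.6, 1420.2]
tug_hull [(0.83, [229, 287, 33, 24]), (0.73, [174, 290, 38, 21]), (0.63, [214, 244, 21, 34])]
barge [(0.92, [264, 252, 29, 29])]
wheelhouse [(0.59, [316, 128, 12, 18]), (0.53, [347, 138, 13, 22]), (0.17, [297, 219, 8, 19])]
funnel [(0.65, [297, 220, 11, 16])]
barrel [(0.58, [334, 166, 16, 17])]
half_hull [(0.82, [302, 194, 27, 19])]
long_tray [(0.7, [303, 249, 83, 98])]
short_tray [(0.86, [371, 180, 55, 58]), (0.33, [299, 195, 35, 20])]
spool [(0.78, [370, 105, 53, 49])]
scraper [(0.76, [226, 334, 53, 83]), (0.18, [264, 254, 28, 29])]
side [[460.7, 0.0, 316.7], [0.0, 460.7, 244.4], [0.0, 0.0, 1.0]] [[-0.744, -0.668, -0.019], [-0.333, 0.395, -0.856], [0.58, -0.63, -0.516]] [358.5, 186.7, 706.0]
tug_hull [(0.79, [424, 224, 27, 26]), (0.66, [440, 204, 38, 18]), (0.63, [396, 197, 27, 27])]
barge [(0.78, [360, 218, 32, 25])]
wheelhouse [(0.55, [221, 308, 25, 34])]
funnel [(0.73, [339, 231, 15, 27])]
barrel [(0.76, [259, 281, 
[... 611 characters left out ...]
ray([199.21635099, 539.41778358, 227.98755291]), 'ee_rot': array([ 1.79992549e+02, -6.98392132e-05,  1.59730624e+02]), 'force': array([ 1.21214113,  0.24326564, -0.16059546]), 'torque': array([-0.03137463,  0.0383493 ,  0.0545651 ]), 'gripper_force': 0.0, 'gripper_width': 91.41708442258228}
{'mtx': array([[371.64829954,   0.        , 322.1248862 ],
       [  0.        , 371.64829954, 239.58769436],
       [  0.        ,   0.        ,   1.        ]]), 'R': array([[ 3.46506670e-01,  9.38047508e-01, -2.43953939e-05],
       [ 9.01124360e-01, -3.32860353e-01,  2.77810858e-01],
       [ 2.60591663e-01, -9.62852987e-02, -9.60635793e-01]]), 't': array([-574.49027753,  -30.85866079,  391.79565798])}
```

Run:
```python
import cv2
a=cv2.imread("pics/scene0.png")[90:430,150:440]; cv2.imwrite("pics/a.png",cv2.resize(a,(512,600),interpolation=3))
b=cv2.imread("pics/side0.png")[160:400,80:490]; cv2.imwrite("pics/b.png",cv2.resize(b,(800,468),interpolation=3))
```

```text
(no output)
```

View pics/a.png

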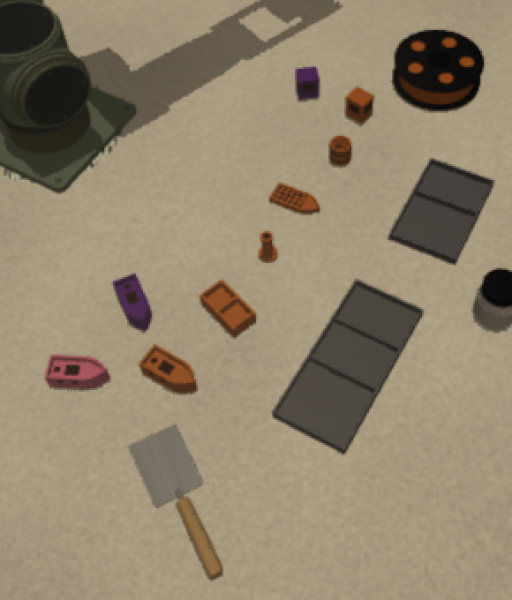

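View pics/b.png

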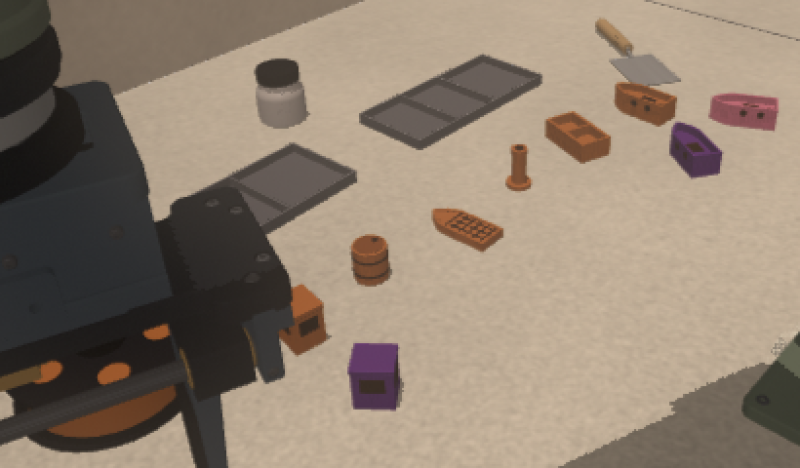

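```bash
cat > h.py <<'E'
import numpy as np, cv2
from scipy.optimize import minimize
def prism(o,z0,z1): return [np.array([[x,y,z] for x,y in o for z in(z0,z1)],float)]
def circ(r): return [(r*np.cos(a),r*np.sin(a)) for a in np.linspace(0,2*np.pi,24,endpoint=False)]
def rect(a,b): return [(a/2,b/2),(-a/2,b/2),(-a/2,-b/2),(a/2,-b/2)]
t=np.linspace(0,1,7)
hull=[(-39,-17),(-39,17)]+[(12+27*np.sin(s*np.pi/2)**1.0*1,17*np.cos(s*np.pi/2)) for s in t]+[(12+27*np.sin(s*np.pi/2),-17*np.cos(s*np.pi/2)) for s in t]
M=dict(tug_hull=prism(hull,0,28),half_hull=prism(hull,0,10),barge=prism(rect(74,40),0,24),
 wheelhouse=prism(rect(34,30),0,42),barrel=prism(circ(17),0,36),
 funnel=prism(circ(14),0,5)+prism(circ(8),0,46)+prism(circ(9),40,46),
 long_tray=prism(rect(106,234),0,14),short_tray=prism(rect(106,165),0,14))
def proj(c,X,fish):
    p=np.asarray(X)@np.asarray(c["R"]).T+c["t"]; K=c["mtx"]
    if fish:
        r=np.hypot(p[:,0],p[:,1])+1e-9; th=np.arctan2(r,p[:,2]); q=p[:,:2]*(th/r)[:,None]
    else: q=p[:,:2]/p[:,2:]
    return q*[K[0,0],K[1,1]]+[K[0,2],K[1,2]]
def ray(c,u,v,fish,z):
    K=c["mtx"]; a=np.array([(u-K[0,2])/K[0,0],(v-K[1,2])/K[1,1]])
    if fish: r=np.hypot(*a)+1e-9; d=np.r_[a/r*np.sin(r),np.cos(r)]
    else: d=np.r_[a,1]
    R=np.asarray(c["R"]); d=R.T@d; o=-R.T@c["t"]; return o+d*(z-o[2])/d[2]
def render(name,q,c,fish):
    x,y,z,w=q; C,S=np.cos(w),np.sin(w); im=np.zeros((480,640),np.uint8)
    for P in M[name]:
        W=P@np.array([[C,S,0],[-S,C,0],[0,0,1]])+[x,y,z]
        h=cv2.convexHull(proj(c,W,fish).astype(np.float32))
        cv2.fillConvexPoly(im,np.round(h*16).astype(np.int32),255,cv2.LINE_AA,4)
    return im/255.
def fit(name,views,z=None,x0=None):
    """views: list of (mask,calib,fish)"""
    def cost(q):
        if z is not None: q=[q[0],q[1],z,q[2]]
        e=0
        for m,c,f in views:
            r=render(name,q,c,f); e+=1-np.minimum(r,m).sum()/np.maximum(r,m).sum()
        return e/len(views)
    if x0 is None:
        m,c,f=views[0]; v,u=np.argwhere(m).mean(0); x0=ray(c,u,v,f,10)[:2]
    best=None
    for w in ([0] if name in("funnel","barrel") else np.arange(-180,180,30)):
        q0=[x0[0],x0[1],np.radians(w)]; sx=np.array([[0,0,0],[12,0,0],[0,12,0],[0,0,.3]],float)
        if z is None: q0=q0[:2]+[3]+q0[2:]; sx=np.array([[0,0,0,0],[12,0,0,0],[0,12,0,0],[0,0,8,0],[0,0,0,.3]],float)
        r=minimize(cost,q0,method="Nelder-Mead",options=dict(initial_simplex=np.array(q0)+sx,maxfev=250,xatol=.05,fatol=1e-4))
        if best is None or r.fun<best.fun: best=r
    return best
def gold(im,m):
    r,g,b=im[m].mean(0); return g>b*1.15 and r>1.25*g
E
cat > m1.py <<'E'
from workcell import *; from h import *
V={}
for n in("scene","side","wrist"):
    c=calibration(n); im=grab_frame(n)
    if n=="wrist": cv2.imwrite("pics/w0.png",im[:,:,::-1])
    for l in M:
        for d in trace(n,l):
            if d["p"]>.3 and ("tray" in l or gold(im,d["pixels"])):
                V.setdefault(l,{})[n]=(d["pixels"].astype(float),c,n=="wrist"); print(l,n,[int(v) for v in d["bbox"]]); break
for l in V:
    v=dict(V[l])
    if l=="wheelhouse": v.pop("side",0)
    for keys in (list(v),):
        if len(v)>1: r=fit(l,[v[k] for k in keys]); q=r.x; print(l,keys,"free z:",q[:3].round(1),np.degrees(q[3]).round(1),"err",round(r.fun,2))
        r=fit(l,[v[k] for k in keys],z=0); q=r.x; print("   z=0",q[:2].round(1),np.degrees(q[2]).round(1),"err",round(r.fun,2))
E
python3 m1.py
```

```text
tug_hull scene [225, 285, 35, 27]
half_hull scene [302, 194, 27, 19]
wheelhouse scene [345, 138, 14, 20]
barrel scene [333, 168, 16, 19]
funnel scene [298, 221, 9, 18]
long_tray scene [303, 247, 81, 99]
short_tray scene [370, 179, 59, 61]
tug_hull side [394, 200, 30, 23]
half_hull side [301, 265, 36, 23]
barge side [359, 218, 36, 24]
wheelhouse side [221, 309, 24, 32]
barrel side [259, 282, 21, 26]
funnel side [340, 231, 13, 27]
long_tray side [263, 190, 93, 44]
short_tray side [186, 233, 75, 46]
tug_hull wrist [0, 430, 20, 32]
tug_hull ['scene', 'side', 'wrist'] free z: [ 432.8 -283.2   -1.3] -5.4 err 0.16
   z=0 [ 432.6 -283.4] -5.1 err 0.16
half_hull ['scene', 'side'] free z: [431.9  56.3  -2. ] 1.1 err 0.19
   z=0 [431.4  57.4] 0.2 err 0.19
   z=0 [430.3 267.2] -8.2 err 0.1
barrel ['scene', 'side'] free z: [448.2 167.6  -3.7] 0.5 err 0.13
   z=0 [448.8 166.7] 9.0 err 0.15
funnel ['scene', 'side'] free z: [443.6 -50.1  -1.4] 20.7 err 0.19
   z=0 [443.7 -50.3] 3.4 err 0.19
long_tray ['scene', 'side'] free z: [ 631.8 -150.8   -1.8] -179.6 err 0.04
   z=0 [ 631.5 -150.5] -179.3 err 0.05
short_tray ['scene', 'side'] free z: [635.  145.7  -1.8] -177.7 err 0.21
   z=0 [634.4 144.2] -177.7 err 0.21
   z=0 [ 445.5 -161.5] -25.0 err 0.15
```

Emit:
send_rows:
  deltas:
    - [[-0.0755,-0.0501,0],[0,0,0]]
    - [[-0.0755,-0.0501,0],[0,0,0]]
    - [[-0.0755,-0.0501,0],[0,0,0]]
    - [[-0.0755,-0.0501,0],[0,0,0]]
    - [[-0.0755,-0.0501,0],[0,0,0]]
    - [[-0.0755,-0.0501,0],[0,0,0]]
    - [[-0.0755,-0.0501,0],[0,0,0]]
    - [[-0.0755,-0.0501,0],[0,0,0]]
    - [[-0.0755,-0.0501,0],[0,0,0]]
    - [[-0.0755,-0.0501,0],[0,0,0]]
  grip: 0

```text
time_s: 3.45
ee_pos: [467.5, 172.0, 228.2]
ee_rot: [180.0, 0.0, 159.7]
force: [0.9, 0.4, 0.2]
gripper_width: 91.7
gripper_force: 0.0
```

Emit:
send_rows:
  deltas:
    - [[-0.0755,-0.0501,0],[0,0,0]]
    - [[-0.0755,-0.0501,0],[0,0,0]]
    - [[0,0,0],[0,0,-0.236]]
    - [[0,0,0],[0,0,-0.236]]
    - [[0,0,0],[0,0,-0.236]]
    - [[0,0,0],[0,0,0]]

```text
time_s: 4.05
ee_pos: [520.1, 100.3, 227.9]
ee_rot: [180.0, 0.0, 180.0]
force: [0.5, 0.3, 0.1]
gripper_width: 91.2
gripper_force: 0.0
```

```bash
cat >> h.py <<'E'
def pt(c,im):  # overlay helper
    return im
E
cat > m2.py <<'E'
from workcell import *; from h import *; import sys
c=calibration("wrist"); im=grab_frame("wrist"); tag=sys.argv[1]
s=state(); print(s["time_s"],s["ee_pos"].round(1),s["ee_rot"].round(1),s["gripper_width"].round(1))
out=im[:,:,::-1].copy()
for l in (sys.argv[2:] or M):
    for d in trace("wrist",l):
        if d["p"]>.3 and ("tray" in l or gold(im,d["pixels"])):
            m=d["pixels"].astype(float); r=fit(l,[(m,c,True)],z=0); q=r.x
            print(l,round(d["p"],2),[int(v) for v in d["bbox"]],q[:2].round(1),np.degrees(q[2]).round(1),"err",round(r.fun,2))
            cn,_=cv2.findContours((render(l,[q[0],q[1],0,q[2]],c,True)>.5).astype(np.uint8),0,1); cv2.drawContours(out,cn,-1,(0,255,0),1)
            break
cv2.imwrite(f"pics/{tag}.png",out)
E
python3 m2.py w1
```

```text
Traceback (most recent call last):
  File "m2.py", line 3, in <module>
    s=state(); print(s["time_s"],s["ee_pos"].round(1),s["ee_rot"].round(1),s["gripper_width"].round(1))
                                                                           ^^^^^^^^^^^^^^^^^^^^^^^^
AttributeError: 'float' object has no attribute 'round'
```

```bash
sed -i 's/s\["gripper_width"\].round(1)/round(s["gripper_width"],1)/' m2.py; python3 m2.py w1
```

```text
4.15 [520.  100.5 228. ] [180.    0.  179.9] 91.4
tug_hull 0.7 [4, 120, 35, 64] [ 431.7 -280.9] -5.0 err 0.06
half_hull 0.92 [259, 85, 37, 77] [428.6  56.9] 1.7 err 0.1
barge 0.9 [69, 114, 50, 77] [ 442.9 -160.1] -199.3 err 0.04
wheelhouse 0.89 [465, 112, 44, 35] [428.6 270.3] -186.1 err 0.08
funnel 0.96 [157, 125, 40, 25] [441.4 -47.8] 5.7 err 0.06
long_tray 0.63 [45, 254, 159, 69] [ 629.1 -153.2] -180.8 err 0.58
short_tray 0.9 [289, 257, 150, 71] [633.1 146.5] -177.5 err 0.4
```

View pics/w1.png

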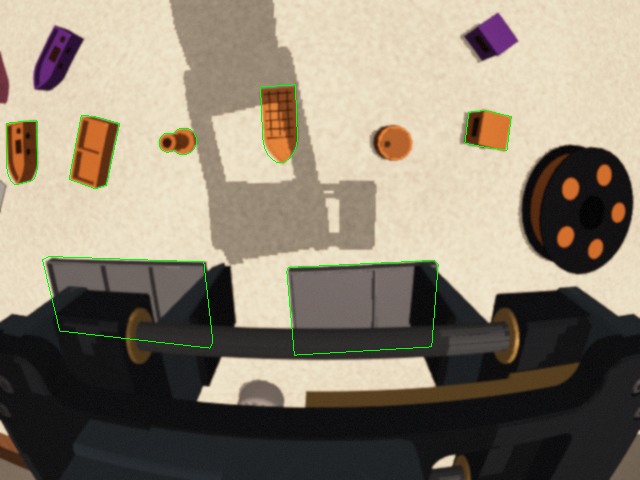

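Emit:
send_rows:
  deltas:
    - [[0.0365,0.0338,0.064],[0,0,0]]
    - [[0.0365,0.0338,0.064],[0,0,0]]
    - [[0.0365,0.0338,0.064],[0,0,0]]
    - [[0.0365,0.0338,0.064],[0,0,0]]
    - [[0,0,0.0487],[0,0,0]]
    - [[0,0,0.0487],[0,0,0]]
    - [[0,0,0.0487],[0,0,0]]
    - [[0,0,0],[0,0,0]]

```text
time_s: 5.35
ee_pos: [444.9, 167.5, 24.6]
ee_rot: [-179.9, -0.3, -180.0]
force: [0.1, -0.1, 0.4]
gripper_width: 91.3
gripper_force: 0.0
```

Emit:
send_rows:
  deltas:
    - [[0,0,0],[0,0,0]]
    - [[0,0,0],[0,0,0]]
    - [[0,0,0],[0,0,0]]
    - [[0,0,0],[0,0,0]]
    - [[0,0,0],[0,0,0]]
    - [[0,0,0],[0,0,0]]
    - [[0,0,0],[0,0,0]]
  grip: 1
  grip_force: 15

```text
time_s: 6.05
ee_pos: [447.0, 168.1, 27.0]
ee_rot: [180.0, 0.0, -180.0]
force: [0.0, -0.4, -0.7]
gripper_width: 37.8
gripper_force: 0.0
```

Emit:
send_rows:
  deltas:
    - [[0,0,0],[0,0,0]]
    - [[0,0,0],[0,0,0]]
    - [[0,0,0],[0,0,0]]
    - [[0,0,-0.02],[0,0,0]]
    - [[0,0,-0.07],[0,0,0]]
    - [[0,0,-0.07],[0,0,0]]
    - [[0,0,0],[0,0,0]]

```text
time_s: 6.75
ee_pos: [450.1, 169.2, 111.6]
ee_rot: [179.8, 0.6, -180.0]
force: [1.1, -0.4, -0.0]
gripper_width: 33.4
gripper_force: 15.0
```

Emit:
send_rows:
  deltas:
    - [[-0.074,0.0094,0],[0,0,0]]
    - [[-0.074,0.0094,0],[0,0,0]]
    - [[-0.074,0.0094,0],[0,0,0]]
    - [[-0.074,0.0094,0],[0,0,0]]
    - [[-0.074,0.0094,0],[0,0,0]]
    - [[0,0,0.06],[0,0,0]]
    - [[0,0,0.06],[0,0,0]]
    - [[0,0,0.014],[0,0,0]]
    - [[0,0,0.014],[0,0,0]]
    - [[0,0,0],[0,0,0]]

```text
time_s: 7.75
ee_pos: [631.9, 191.6, 32.9]
ee_rot: [-180.0, -0.0, -180.0]
force: [-0.5, -0.3, -0.6]
gripper_width: 33.6
gripper_force: 15.0
```

Emit:
send_rows:
  deltas:
    - [[0,0,0.003],[0,0,0]]
    - [[0,0,0.003],[0,0,0]]
    - [[0,0,0],[0,0,0]]
    - [[0,0,0],[0,0,0]]

```text
time_s: 8.15
ee_pos: [632.2, 191.7, 30.5]
ee_rot: [180.0, 0.1, -180.0]
force: [-0.1, -0.2, 0.6]
gripper_width: 33.7
gripper_force: 15.0
```

Run:
```python
from workcell import *; from h import *
V={"short_tray":[],"long_tray":[]}
for n in("scene","side"):
    c=calibration(n); im=grab_frame(n)
    if n=="side": cv2.imwrite("pics/s2.png",cv2.resize(im[200:300,150:310,::-1],(800,500),interpolation=3))
    for l in V:
        d=trace(n,l)
        if d: V[l].append((d[0]["pixels"].astype(float),c,False))
for l in V:
  for v in V[l]:
    r=fit(l,[v],z=0); print(l,r.x[:2].round(1),np.degrees(r.x[2]).round(1),round(r.fun,2))
```

```text
short_tray [635.7 144.5] 2.8 0.24
short_tray [633.7 146.7] 2.9 0.31
long_tray [ 631.6 -150.2] -0.2 0.05
long_tray [ 630.8 -149.7] -179.0 0.07
```

View pics/s2.png

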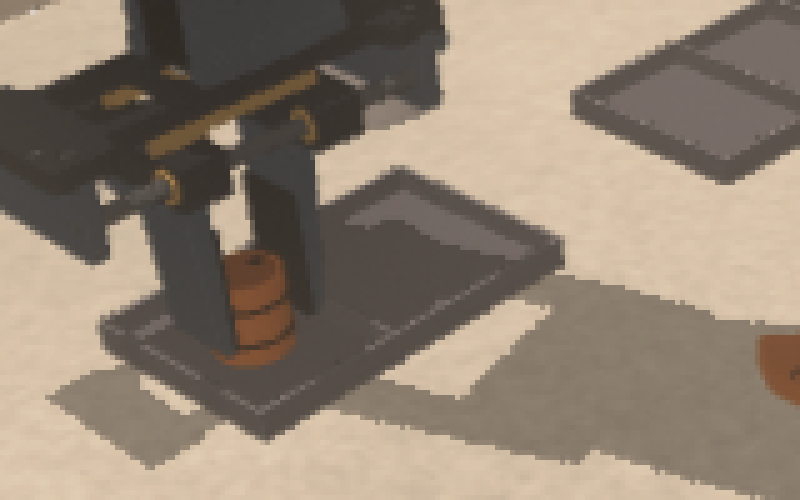

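Emit:
send_rows:
  deltas:
    - [[0,0,0],[0,0,0]]
    - [[0,0,0],[0,0,0]]
    - [[0,0,0],[0,0,0]]
    - [[0,0,-0.02],[0,0,0]]
    - [[0,0,-0.07],[0,0,0]]
    - [[0,0,-0.07],[0,0,0]]
    - [[0,0,0],[0,0,0]]
  grip: 0.3

```text
time_s: 9.15
ee_pos: [635.5, 192.6, 116.4]
ee_rot: [179.8, 0.7, -180.0]
force: [0.7, 0.1, 1.1]
gripper_width: 64.0
gripper_force: 0.0
```

Emit:
send_rows:
  deltas:
    - [[0.0813,0.0314,0],[0,0,0]]
    - [[0.0813,0.0314,0],[0,0,0]]
    - [[0.0813,0.0314,0],[0,0,0]]
    - [[0.0813,0.0314,0],[0,0,0]]
    - [[0.0813,0.0314,0],[0,0,0]]
    - [[0,0,0],[0,0,0.209]]
    - [[0,0,0],[0,0,0]]

```text
time_s: 9.85
ee_pos: [427.8, 270.5, 110.3]
ee_rot: [180.0, 0.0, 174.1]
force: [0.3, 0.5, 0.5]
gripper_width: 63.8
gripper_force: 0.0
```

```bash
python3 m2.py w2 wheelhouse spool 2>&1 | head -3
python3 - <<'E'
import cv2
a=cv2.imread("pics/w2.png"); 
print(a is not None)
E
```

```text
9.9 [428.7 270.3 110.3] [1.800e+02 1.000e-01 1.742e+02] 63.8
wheelhouse 0.84 [296, 222, 49, 64] [428.9 269.4] -189.7 err 0.05
Traceback (most recent call last):
False[ WARN:0@0.022] global loadsave.cpp:275 findDecoder imread_('pics/w2.png'): can't open/read file: check file path/integrity
```

Emit:
send_rows:
  deltas:
    - [[0,0,0.05],[0,0,0]]
    - [[0,0,0.05],[0,0,0]]
    - [[0,0,0.05],[0,0,0]]
    - [[0,0,0.016],[0,0,0]]
    - [[0,0,0],[0,0,0]]

```text
time_s: 10.5
ee_pos: [428.7, 269.4, 25.9]
ee_rot: [-179.9, -0.1, 174.0]
force: [0.2, 0.1, -0.1]
gripper_width: 63.7
gripper_force: 0.0
```

Emit:
send_rows:
  deltas:
    - [[0,0,0],[0,0,0]]
    - [[0,0,0],[0,0,0]]
    - [[0,0,0],[0,0,0]]
    - [[0,0,0],[0,0,0]]
    - [[0,0,0],[0,0,0]]
    - [[0,0,0],[0,0,0]]
    - [[0,0,-0.02],[0,0,0]]
    - [[0,0,-0.07],[0,0,0]]
    - [[0,0,-0.07],[0,0,0]]
    - [[0,0,0],[0,0,-0.209]]
  grip: 1

```text
time_s: 11.5
ee_pos: [431.4, 271.7, 111.8]
ee_rot: [179.7, 0.5, -179.8]
force: [-0.2, 0.7, -0.4]
gripper_width: 32.0
gripper_force: 15.0
```

Emit:
send_rows:
  deltas:
    - [[-0.0404,-0.068,0],[0,0,0]]
    - [[-0.0404,-0.068,0],[0,0,0]]
    - [[-0.0404,-0.068,0],[0,0,0]]
    - [[-0.0404,-0.068,0],[0,0,0]]
    - [[-0.0404,-0.068,0],[0,0,0]]
    - [[-0.0404,-0.068,0],[0,0,0]]
    - [[-0.0404,-0.068,0],[0,0,0]]
    - [[-0.0404,-0.068,0],[0,0,0]]
    - [[-0.0404,-0.068,0],[0,0,0]]
    - [[-0.0404,-0.068,0],[0,0,0]]

```text
time_s: 12.5
ee_pos: [631.3, -71.4, 107.3]
ee_rot: [180.0, -0.0, 180.0]
force: [0.8, 0.5, -0.3]
gripper_width: 31.6
gripper_force: 15.0
```

Emit:
send_rows:
  deltas:
    - [[0,0,0],[0,0,0]]
    - [[0,0,0.06],[0,0,0]]
    - [[0,0,0.06],[0,0,0]]
    - [[0,0,0.014],[0,0,0]]
    - [[0,0,0.014],[0,0,0]]
    - [[0,0,0.003],[0,0,0]]
    - [[0,0,0.003],[0,0,0]]
    - [[0,0,0],[0,0,0]]
    - [[0,0,0],[0,0,0]]

```text
time_s: 13.4
ee_pos: [631.3, -69.9, 30.8]
ee_rot: [-180.0, 0.1, -180.0]
force: [0.7, 0.3, 0.4]
gripper_width: 31.8
gripper_force: 15.0
```

Emit:
send_rows:
  deltas:
    - [[0,0,0.001],[0,0,0]]
    - [[0,0,0],[0,0,0]]
    - [[0,0,0],[0,0,0]]
    - [[0,0,-0.02],[0,0,0]]
    - [[0,0,-0.07],[0,0,0]]
    - [[0,0,-0.07],[0,0,0]]
    - [[0,0,0],[0,0,0]]
  grip: 0.3

```text
time_s: 14.1
ee_pos: [634.4, -70.4, 115.6]
ee_rot: [-179.9, 0.7, -180.0]
force: [-0.3, 0.3, 0.4]
gripper_width: 64.0
gripper_force: 0.0
```

Emit:
send_rows:
  deltas:
    - [[0.0756,0.0086,0],[0,0,0]]
    - [[0.0756,0.0086,0],[0,0,0]]
    - [[0.0756,0.0086,0],[0,0,0]]
    - [[0.0756,0.0086,0],[0,0,0]]
    - [[0.0756,0.0086,0],[0,0,0]]
    - [[0,0,0],[0,0,0]]

```text
time_s: 14.7
ee_pos: [435.6, -47.6, 108.9]
ee_rot: [179.9, -0.4, -180.0]
force: [0.8, -0.3, -0.3]
gripper_width: 63.5
gripper_force: 0.0
```

```bash
python3 m2.py w3 funnel barge
```

```text
14.75 [439.4 -48.1 109.6] [ 1.8e+02 -1.0e-01 -1.8e+02] 64.1
funnel 0.85 [301, 233, 39, 52] [441.8 -48. ] 9.3 err 0.05
barge 0.77 [138, 201, 73, 96] [ 443.5 -160.3] -199.3 err 0.14
```

View pics/w3.png

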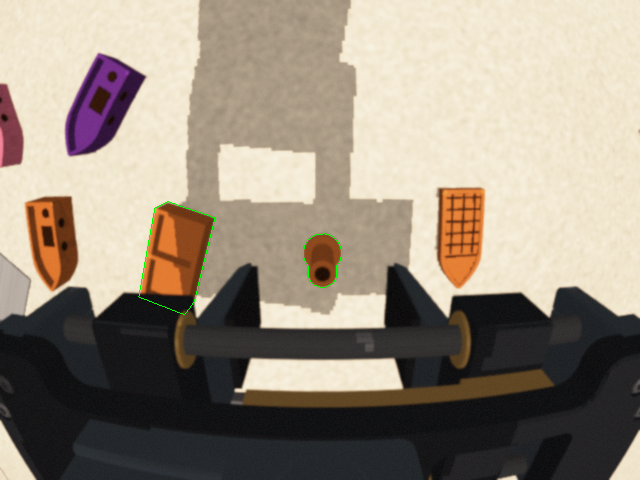

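Emit:
send_rows:
  deltas:
    - [[0,0,0.05],[0,0,0]]
    - [[0,0,0.05],[0,0,0]]
    - [[0,0,0.05],[0,0,0]]
    - [[0,0,0.016],[0,0,0]]
    - [[0,0,0],[0,0,0]]

```text
time_s: 15.35
ee_pos: [442.2, -48.5, 25.5]
ee_rot: [180.0, -0.1, -180.0]
force: [-0.4, -0.1, 0.7]
gripper_width: 63.9
gripper_force: 0.0
```

Emit:
send_rows:
  deltas:
    - [[0,0,0],[0,0,0]]
    - [[0,0,0],[0,0,0]]
    - [[0,0,0],[0,0,0]]
    - [[0,0,0],[0,0,0]]
    - [[0,0,0],[0,0,0]]
    - [[0,0,0],[0,0,0]]
    - [[0,0,0],[0,0,0]]
    - [[0,0,0],[0,0,0]]
    - [[0,0,0],[0,0,0]]
  grip: 1

```text
time_s: 16.25
ee_pos: [442.0, -48.4, 26.5]
ee_rot: [180.0, 0.0, -180.0]
force: [0.3, -0.0, 1.4]
gripper_width: 17.0
gripper_force: 15.0
```

Emit:
send_rows:
  deltas:
    - [[0,0,-0.02],[0,0,0]]
    - [[0,0,-0.07],[0,0,0]]
    - [[0,0,-0.07],[0,0,0]]
    - [[0,0,0],[0,0,0]]

```text
time_s: 16.65
ee_pos: [445.0, -48.9, 110.8]
ee_rot: [-179.9, 0.6, -180.0]
force: [1.2, -1.1, 0.0]
gripper_width: 16.6
gripper_force: 15.0
```

Emit:
send_rows:
  deltas:
    - [[-0.076,-0.0362,0],[0,0,0]]
    - [[-0.076,-0.0362,0],[0,0,0]]
    - [[-0.076,-0.0362,0],[0,0,0]]
    - [[-0.076,-0.0362,0],[0,0,0]]
    - [[-0.076,-0.0362,0],[0,0,0]]
    - [[0,0,0],[0,0,0]]
    - [[0,0,0.06],[0,0,0]]
    - [[0,0,0.06],[0,0,0]]
    - [[0,0,0.014],[0,0,0]]
    - [[0,0,0.014],[0,0,0]]

```text
time_s: 17.65
ee_pos: [631.0, -138.6, 31.8]
ee_rot: [180.0, -0.1, -180.0]
force: [0.4, -0.1, 0.4]
gripper_width: 17.2
gripper_force: 15.0
```

Emit:
send_rows:
  deltas:
    - [[0,0,0.003],[0,0,0]]
    - [[0,0,0.002],[0,0,0]]
    - [[0,0,0],[0,0,0]]
    - [[0,0,0],[0,0,0]]

```text
time_s: 18.05
ee_pos: [632.3, -139.0, 30.9]
ee_rot: [-180.0, 0.1, -180.0]
force: [-0.3, 0.6, 0.3]
gripper_width: 17.1
gripper_force: 15.0
```

Run:
```python
from workcell import *; import cv2
im=grab_frame("side"); cv2.imwrite("pics/s3.png",cv2.resize(im[150:260,250:400,::-1],(800,586),interpolation=3))
```

```text
(no output)
```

View pics/s3.png

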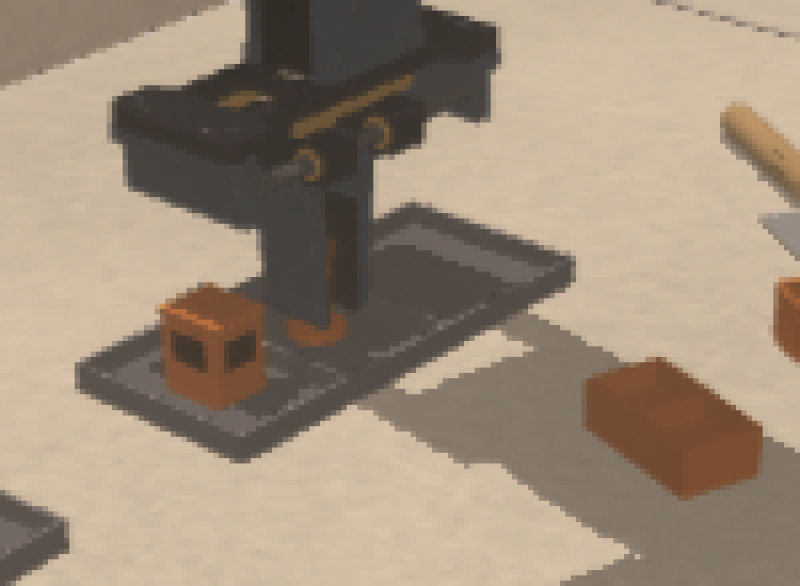

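Emit:
send_rows:
  deltas:
    - [[0,0,0.002],[0,0,0]]
    - [[0,0,0],[0,0,0]]
    - [[0,0,0],[0,0,0]]
    - [[0,0,0],[0,0,0]]
    - [[0,0,-0.02],[0,0,0]]
    - [[0,0,-0.07],[0,0,0]]
    - [[0,0,-0.07],[0,0,0]]
    - [[0,0,0],[0,0,0]]
  grip: 0.6

```text
time_s: 18.9
ee_pos: [635.3, -139.7, 115.2]
ee_rot: [-179.8, 0.6, -180.0]
force: [-0.1, -0.1, 0.8]
gripper_width: 36.5
gripper_force: 0.0
```

Emit:
send_rows:
  deltas:
    - [[0.0682,-0.0472,0],[0,0,0]]
    - [[0.0682,-0.0472,0],[0,0,0]]
    - [[0.0682,-0.0472,0],[0,0,0]]
    - [[0.0682,-0.0472,0],[0,0,0]]
    - [[0.0682,-0.0472,0],[0,0,0]]
    - [[0.0682,-0.0472,0],[0,0,0]]
    - [[0,0,0],[0,0,0.175]]
    - [[0,0,0],[0,0,0]]
    - [[0,0,0],[0,0,0]]
  grip: 0.3

```text
time_s: 19.8
ee_pos: [427.6, -280.5, 109.0]
ee_rot: [-180.0, 0.0, 175.1]
force: [0.6, -0.3, 0.3]
gripper_width: 63.8
gripper_force: 0.0
```

```bash
python3 m2.py w4 tug_hull barge
```

```text
19.85 [ 427.8 -280.3  109. ] [-180.     0.   175.1] 63.9
tug_hull 0.77 [292, 197, 54, 115] [ 431.7 -280.5] -2.8 err 0.08
barge 0.85 [439, 197, 84, 99] [ 443.9 -159.4] -18.8 err 0.1
```

View pics/w4.png

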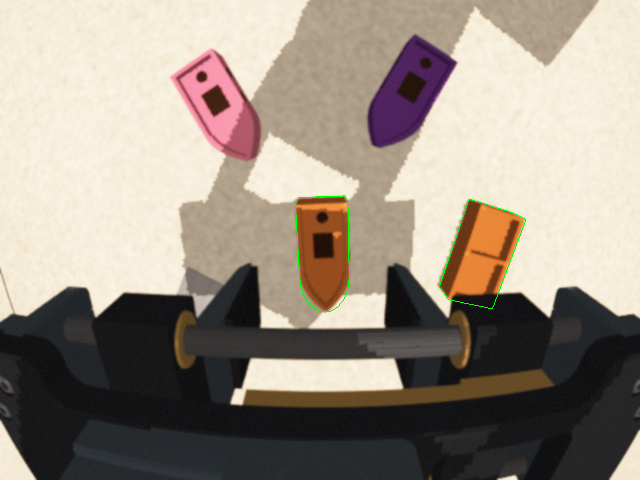

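Run:
```python
from workcell import *; from h import *
c=calibration("wrist")
for u,v in((190,266),(220,290),(185,300)): print(u,v,ray(c,u,v,True,2).round(0))
```

```text
190 266 [ 438. -386.    2.]
220 290 [ 460. -365.    2.]
185 300 [ 467. -397.    2.]
```

Emit:
send_rows:
  deltas:
    - [[0,0,0.052],[0,0,0]]
    - [[0,0,0.052],[0,0,0]]
    - [[0,0,0.052],[0,0,0]]
    - [[0,0,0.022],[0,0,0]]
    - [[0,0,0],[0,0,0]]

```text
time_s: 20.45
ee_pos: [426.8, -279.6, 18.5]
ee_rot: [179.9, -0.2, 175.1]
force: [0.3, 0.8, 0.1]
gripper_width: 63.7
gripper_force: 0.0
```

Emit:
send_rows:
  deltas:
    - [[0,0,0],[0,0,0]]
    - [[0,0,0],[0,0,0]]
    - [[0,0,0],[0,0,0]]
    - [[0,0,0],[0,0,0]]
    - [[0,0,0],[0,0,0]]
    - [[0,0,0],[0,0,0]]
    - [[0,0,-0.02],[0,0,0]]
    - [[0,0,-0.07],[0,0,0]]
    - [[0,0,-0.08],[0,0,0]]
    - [[0,0,0],[0,0,-0.175]]
  grip: 1

```text
time_s: 21.45
ee_pos: [430.1, -282.6, 110.2]
ee_rot: [-179.7, 0.5, -179.9]
force: [1.2, -1.1, -0.3]
gripper_width: 34.1
gripper_force: 14.9
```

Emit:
send_rows:
  deltas:
    - [[-0.08,0.0244,0],[0,0,0]]
    - [[-0.08,0.0244,0],[0,0,0]]
    - [[-0.08,0.0244,0],[0,0,0]]
    - [[-0.08,0.0244,0],[0,0,0]]
    - [[-0.08,0.0244,0],[0,0,0]]
    - [[0,0,0],[0,0,0]]
    - [[0,0,0],[0,0,0]]

```text
time_s: 22.15
ee_pos: [627.2, -218.9, 104.5]
ee_rot: [180.0, -0.1, -179.9]
force: [0.3, -0.7, -0.3]
gripper_width: 33.7
gripper_force: 14.9
```

Emit:
send_rows:
  deltas:
    - [[0,0,0.06],[0,0,0]]
    - [[0,0,0.06],[0,0,0]]
    - [[0,0,0.014],[0,0,0]]
    - [[0,0,0.014],[0,0,0]]
    - [[0,0,0.006],[0,0,0]]
    - [[0,0,0.006],[0,0,0]]
    - [[0,0,0.003],[0,0,0]]
    - [[0,0,0.002],[0,0,0]]
    - [[0,0,0],[0,0,0]]

```text
time_s: 23.05
ee_pos: [627.7, -219.7, 23.6]
ee_rot: [-180.0, 0.1, -180.0]
force: [-1.7, 1.1, 4.9]
gripper_width: 34.0
gripper_force: 14.9
```

Run:
```python
from workcell import *; import cv2
im=grab_frame("scene"); cv2.imwrite("pics/s4.png",cv2.resize(im[230:360,280:430,::-1],(690,598),interpolation=3))
```

```text
(no output)
```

View pics/s4.png

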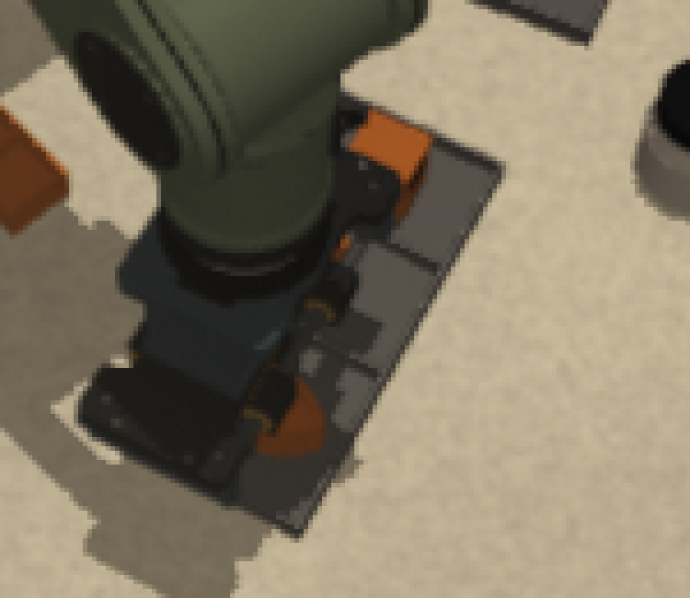

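Emit:
send_rows:
  deltas:
    - [[0,0,0],[0,0,0]]
    - [[0,0,0],[0,0,0]]
    - [[0,0,0],[0,0,0]]
    - [[0,0,-0.02],[0,0,0]]
    - [[0,0,-0.07],[0,0,0]]
    - [[0,0,-0.08],[0,0,0]]
    - [[0,0,0],[0,0,0]]
  grip: 0.45

```text
time_s: 23.8
ee_pos: [630.9, -220.9, 114.3]
ee_rot: [-179.8, 0.7, -180.0]
force: [-0.4, 0.2, 0.3]
gripper_width: 50.2
gripper_force: 0.0
```

Emit:
send_rows:
  deltas:
    - [[0.0736,0.024,0],[0,0,0]]
    - [[0.0736,0.024,0],[0,0,0]]
    - [[0.0736,0.024,0],[0,0,0]]
    - [[0.0736,0.024,0],[0,0,0]]
    - [[0.0736,0.024,0],[0,0,0]]
    - [[0,0,0],[0,0,0.221]]
    - [[0,0,0],[0,0,0.221]]
    - [[0,0,0],[0,0,0.221]]
    - [[0,0,0],[0,0,0]]
  grip: 0.25

```text
time_s: 24.7
ee_pos: [443.2, -159.5, 107.7]
ee_rot: [180.0, 0.0, 161.0]
force: [-0.6, -0.0, -0.0]
gripper_width: 68.7
gripper_force: 0.0
```

```bash
python3 m2.py w5 barge
```

```text
24.75 [ 443.2 -159.5  107.6] [180.    0.  161.1] 68.3
barge 0.7 [289, 192, 63, 111] [ 443.1 -159.7] -198.5 err 0.03
```

Emit:
send_rows:
  deltas:
    - [[0,0,0.052],[0,0,0]]
    - [[0,0,0.052],[0,0,0]]
    - [[0,0,0.052],[0,0,0]]
    - [[0,0,0.02],[0,0,0]]
    - [[0,0,0],[0,0,0]]

```text
time_s: 25.3
ee_pos: [442.4, -159.2, 18.3]
ee_rot: [180.0, -0.2, 161.1]
force: [0.1, 0.2, 0.0]
gripper_width: 68.5
gripper_force: 0.0
```

Emit:
send_rows:
  deltas:
    - [[0,0,0],[0,0,0]]
    - [[0,0,0],[0,0,0]]
    - [[0,0,0],[0,0,0]]
    - [[0,0,0],[0,0,0]]
    - [[0,0,0],[0,0,0]]
    - [[0,0,0],[0,0,0]]
    - [[0,0,-0.02],[0,0,0]]
    - [[0,0,-0.07],[0,0,0]]
    - [[0,0,-0.08],[0,0,0]]
  grip: 1

```text
time_s: 26.2
ee_pos: [442.0, -159.1, 104.7]
ee_rot: [180.0, -0.2, 161.0]
force: [1.1, -0.5, 0.1]
gripper_width: 39.8
gripper_force: 15.0
```

Emit:
send_rows:
  deltas:
    - [[0,0,0],[0,0,-0.2444]]
    - [[0,0,0],[0,0,-0.2444]]
    - [[0,0,0],[0,0,-0.2444]]
    - [[0,0,0],[0,0,0]]
    - [[0,0,0],[0,0,0]]

```text
time_s: 26.7
ee_pos: [443.1, -159.5, 104.6]
ee_rot: [180.0, 0.0, -178.1]
force: [-1.0, 0.4, -0.5]
gripper_width: 40.0
gripper_force: 15.0
```

Emit:
send_rows:
  deltas:
    - [[-0.0503,0.0658,0],[0,0,0]]
    - [[-0.0503,0.0658,0],[0,0,0]]
    - [[-0.0503,0.0658,0],[0,0,0]]
    - [[-0.0503,0.0658,0],[0,0,0]]
    - [[-0.0503,0.0658,0],[0,0,0]]
    - [[-0.0503,0.0658,0],[0,0,0]]
    - [[-0.0503,0.0658,0],[0,0,0]]
    - [[-0.0503,0.0658,0],[0,0,0]]
    - [[0,0,0],[0,0,0]]
    - [[0,0,0],[0,0,0]]

```text
time_s: 27.7
ee_pos: [634.7, 111.2, 103.7]
ee_rot: [-180.0, -0.1, -178.0]
force: [-0.8, -0.5, -1.0]
gripper_width: 39.8
gripper_force: 15.0
```

Emit:
send_rows:
  deltas:
    - [[0,0,0.06],[0,0,0]]
    - [[0,0,0.06],[0,0,0]]
    - [[0,0,0.014],[0,0,0]]
    - [[0,0,0.014],[0,0,0]]
    - [[0,0,0.006],[0,0,0]]
    - [[0,0,0.005],[0,0,0]]
    - [[0,0,0.003],[0,0,0]]
    - [[0,0,0.002],[0,0,0]]
    - [[0,0,0],[0,0,0]]

```text
time_s: 28.6
ee_pos: [635.5, 110.7, 23.2]
ee_rot: [180.0, 0.1, -178.0]
force: [0.1, -0.6, 2.3]
gripper_width: 40.3
gripper_force: 15.0
```

Emit:
send_rows:
  deltas:
    - [[0,0,0],[0,0,0]]
    - [[0,0,0],[0,0,0]]
    - [[0,0,0],[0,0,0]]
    - [[0,0,-0.02],[0,0,0]]
    - [[0,0,-0.07],[0,0,0]]
    - [[0,0,-0.09],[0,0,0]]
    - [[0,0,-0.09],[0,0,0]]
    - [[0.05,0,-0.08],[0,0,0]]
    - [[0.08,0,-0.04],[0,0,0]]
    - [[0.08,0,0],[0,0,0]]
  grip: 0.4

```text
time_s: 29.6
ee_pos: [531.0, 107.2, 221.7]
ee_rot: [179.9, 0.5, -178.0]
force: [-0.2, 0.2, 0.6]
gripper_width: 55.1
gripper_force: 0.0
```

Emit:
send_rows:
  deltas:
    - [[0.08,0,0],[0,0,0]]
    - [[0.08,0,0],[0,0,0]]
    - [[0.08,0,0],[0,0,0]]
    - [[0,0,0],[0,0,0]]
    - [[0,0,0],[0,0,0]]

```text
time_s: 30.1
ee_pos: [410.1, 102.7, 218.5]
ee_rot: [180.0, 0.2, -178.0]
force: [1.1, 0.1, -0.2]
gripper_width: 54.6
gripper_force: 0.0
```

```bash
sed -e 's/V={}/V={};S={}/' m1.py > m3.py
python3 - <<'E'
from workcell import *; from h import *
pics=[]
for n in("scene","side"):
    c=calibration(n); im=grab_frame(n); V={}
    pics.append(cv2.resize(im[160:360,280:440,::-1] if n=="scene" else im[180:300,170:370,::-1],(480,600) if n=="scene" else (320,192),interpolation=3))
    for l in M:
        for d in trace(n,l):
            if d["p"]>.3 and ("tray" in l or gold(im,d["pixels"])):
                z=0 if ("tray" in l or l=="half_hull") else 3
                r=fit(l,[(d["pixels"].astype(float),c,False)],z=z); V[l]=r; print(n,l,r.x[:2].round(1),np.degrees(r.x[2]).round(0),round(r.fun,2)); break
cv2.imwrite("pics/f.png",np.hstack([pics[0],np.vstack([pics[1],np.zeros((408,320,3),np.uint8)])]))
E
```

```text
scene tug_hull [ 632.9 -222.8] -1.0 0.12
scene half_hull [432.7  52.9] -1.0 0.21
scene barge [636.6 106.6] -177.0 0.12
scene barrel [633.7 189.5] 23.0 0.19
scene funnel [ 631.9 -139.3] 3.0 0.38
scene long_tray [ 631.7 -150.8] -180.0 0.31
scene short_tray [635.  145.3] -177.0 0.41
side tug_hull [ 631.8 -219.8] -10.0 0.2
side half_hull [430.6  57.5] 1.0 0.16
side barge [635.  111.5] -182.0 0.09
side wheelhouse [632.9 -69.6] -8.0 0.08
side barrel [632.4 192.2] 9.0 0.12
side funnel [ 634.5 -139.5] 22.0 0.23
side long_tray [ 631.6 -150.6] 1.0 0.51
side short_tray [634.1 145.8] -178.0 0.48
```

View pics/f.png

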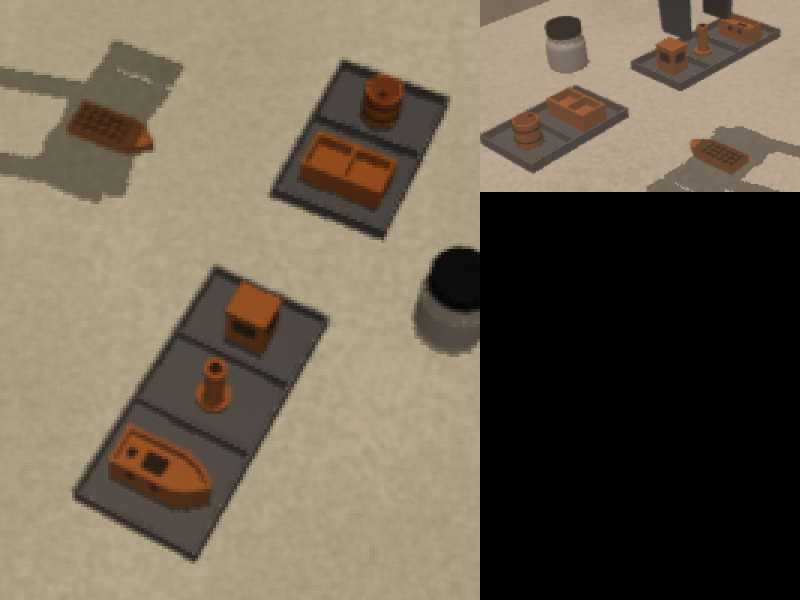

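All five parts stand upright, one to a bay, and nothing else has moved. Handing in.

```bash
python3 -c "
from workcell import *
print(job_done())"
```

```text
the job is handed in; nothing more can be done
None
```

Both kits are packed and the job is handed in after about 30 s of the 112 s: the final pictures show all five parts upright in their bays, and the half hull where it began. I did not re-measure the spool or the scraper after the last move, but the gripper stayed clear of both; the hand-in call returned no verdict.

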